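# Drain the build platform with the control stick

## Task

Turn the dial clockwise until its white pointer meets the red line on the ring around it. Then tip the control stick well over, straight towards the green tag and never towards another tag, and hold it there for about two seconds so that the hanging build platform drains, then let the stick spring back upright. Leave the dial on its line and do not disturb the other things on the bench.

Things in the scene. Friction and masses are not known exactly. Their poses are not given: they have to be found in the camera images.
- dial_box: dial console, fixed to the bench: black box 120 x 120 x 50 mm with a silver top; origin under its centre, z up
- dial (a joint): the dial's angle in rad, clockwise seen from above, 0 to 2.6; at 0 the pointer looks along +x of the dial console. It stays where it is left (friction torque about 0.06 N m)
- dial_grip (a point): on the dial's upright axis, 85 mm above the bench, in the middle of its grip: a black bar 68 mm long, 16 mm wide, from 63 to 95 mm above the bench, on a black disc of 72 mm diameter; the bar lies along the pointer and turns with it
- dial_pointer (a point): just beyond the tip of the dial's white pointer, 45 mm out from the dial's axis; turns with the dial. (A white line on the bar's top also runs from the centre towards it)
- index_mark (a point): the red line on the flat grey ring (110 mm diameter) around the dial, 45 mm out from the dial's axis; it does not move in use, but lies elsewhere each time, 0.5 to 1.5 rad clockwise of the pointer. Pointer and line agree when these two points meet (seen from above)
- stick_box: stick console, fixed to the bench: black box 130 x 130 x 50 mm with a silver top and a black rubber boot in its middle; origin under its centre, z up
- stick_pivot (a point): the point about which the stick tips, 55 mm above the bench at the middle of the stick console; does not move
- stick_ball (a point): centre of the stick's black ball, 40 mm diameter, on a steel rod of 14 mm diameter, 100 mm from the pivot: 155 mm above the bench when upright. The stick tips in every direction (two crossed hinges along the console's x and y axes, each with a stop at 0.35 rad), with a centring spring of 1.4 N m/rad (about 4.5 N at the ball when well over); it springs back upright when let go
- tag_green: green tag: round disc, 24 mm diameter, 4 mm thick, fixed on top of the stick console 50 mm out from the stick's middle, at the console's +x or -x side (green and red face each other and change places); origin at the centre of its underside, 50 mm above the bench
- tag_red: red tag: round disc, 24 mm diameter, 4 mm thick, fixed on top of the stick console 50 mm out from the stick's middle, at the console's +x or -x side (green and red face each other and change places); origin at the centre of its underside, 50 mm above the bench
- tag_yellow: yellow tag: round disc, 24 mm diameter, 4 mm thick, fixed on top of the stick console 50 mm out from the stick's middle, at the console's +y or -y side (yellow and blue face each other and change places); origin at the centre of its underside, 50 mm above the bench
- tag_blue: blue tag: round disc, 24 mm diameter, 4 mm thick, fixed on top of the stick console 50 mm out from the stick's middle, at the console's +y or -y side (yellow and blue face each other and change places); origin at the centre of its underside, 50 mm above the bench
- stand: drain stand, fixed: black tray 200 x 170 x 45 mm with an aluminium post (15 mm beyond the tray's +x end) and arm, with a black cap, 223 mm high; the steel build platform hangs from it; origin under the tray's centre
- resin_bottle: loose aluminium bottle with a green label, 74 mm diameter, 185 mm tall; origin under its centre
- cup: loose white cup, 70 mm rim diameter, 85 mm tall; origin under its centre
- scraper: loose scraper (spatula), 200 mm long, lying flat along its own x axis
- screwdriver: loose screwdriver, 180 mm long, lying flat along its own x axis
- jar: loose jar, 80 mm diameter, 90 mm tall; origin under its centre
- print: loose grey printed piece (a small pawn-like column), 64 mm diameter foot, 90 mm tall; origin under its centre
- platform (a point): underside of the hanging steel build platform (130 x 90 mm); level at rest, it tips about the stand's y axis by the same angle as the stick tips along its green-red line; z is the platform's upward normal

How it is judged:
On the way, in this order (a step that is already met when the one before it is completed fails the run):
1. the dial's pointer is at the red line, the stick upright (horizontal distance between dial_pointer and index_mark below 0.0065 m and angle between stick_ball's own z axis and vertical below 0.12 rad), for 0.2 s.
2. stick held over towards the green tag for 1.5 s (ball centre within 25 mm of the tag's, seen from above), platform tipped over 0.2 rad, dial at its line (horizontal distance between stick_ball and tag_green below 0.025 m and horizontal distance between dial_pointer and index_mark below 0.0065 m and angle between platform's own z axis and vertical above 0.2 rad), for 1.5 s.
At the end, for the whole second after the job is handed in: the dial's pointer is within 6.5 mm (at 45 mm radius, about 8 degrees) of the red line and still, the stick stands upright again within 0.06 rad, the platform is level within 0.08 rad, and all loose things are at rest (horizontal distance between dial_pointer and index_mark below 0.0065 m and velocity of joint dial below 0.05 rad/s and angle between stick_ball's own z axis and vertical below 0.06 rad and linear speed of each of resin_bottle, cup, scraper, screwdriver, jar, print below 0.03 m/s and angle between platform's own z axis and vertical below 0.08 rad); the robot touches nothing.
It fails at once if the stick is tipped well over towards the red, yellow or blue tag (ball centre within 25 mm of it, seen from above) (horizontal distance between stick_ball and tag_red below 0.025 m or horizontal distance between stick_ball and tag_yellow below 0.025 m or horizontal distance between stick_ball and tag_blue below 0.025 m).
It fails at once if a loose thing (bottle, cup, scraper, screwdriver, jar, printed piece) is moved more than 25 mm (distance of any of resin_bottle, cup, scraper, screwdriver, jar, print from where it was at the start of the episode above 0.025 m).
It fails at once if the bottle, cup, jar or printed piece is tipped over (angle between any of resin_bottle, cup, jar, print's own z axis and vertical above 0.4 rad).
It also fails if it takes over 51 s, if anything falls off the work surface, if the arm or the gripper's body presses on something with over 40 N, if the wrist force passes 120 N, or if a joint passes its speed limit or range.

## Robot

A 6-joint arm with a two-finger parallel gripper is mounted at the origin on the work surface. World frame = base frame: x ahead of the robot, y to its left, z up, the work surface at z = 0. Lengths are in m, angles in rad, forces in N, time in s.
With the tool pointing down it reaches from about 0.35 to 0.975 m from the base axis. Payload 4.9 kg.
Tool frame: the origin (TCP) lies midway between the tips of the shut fingers; the grasp point (between the pads) lies 19 mm behind it; z points along the fingers, x is the direction in which the jaws open and shut, and the axes are right-handed (so a half turn about z gives the same grasp; the last joint's range is limited). The gripper opens to 85 mm and grips with 20 to 120 N. Pads are 22 mm wide; open, the fingers measure 114 mm over their backs; the gripper's body (76 mm by 85 mm) begins 54 mm behind the grasp point. The pads swing forward as they close: fully open they stand 13 mm farther back than shut.
Start: joints at [-1.338, 0.053, 1.613, -0, 1.476, -0.119], TCP at [0.215, -0.587, 0.231] pointing down, gripper open.
Joint ranges: [-3.01, 3.01], [-1.01, 2.22], [0.06, 2.58], [-1.02, 4.17], [0.09, 2.62], [-3.14, 3.14]. Speed limits (rad/s): [2.57, 2.57, 3.14, 3.14, 3.14, 3.14].

## Interface

Orientations are given as [roll, pitch, yaw] about the fixed x, y, z axes, in that order (R = Rz(yaw) Ry(pitch) Rx(roll)).
In Python, from workcell import robot, eyes gives the robot as it stands.
- The arm moves only by the tool move_arm, never from a script. Its argument "steps" is text: rows parted by semicolons, each of 7 numbers parted by spaces: the shift along the tool's x, y, z in cm, then the turn, a rotation vector about the tool's x, y, z in rad, then the closure, from 0 (fully open) to 1 (shut). In form: dx dy dz rx ry rz hand; .... A call has exactly 5 rows; each row is the pose to reach, as a shift and turn from the pose commanded when the call began, along the tool's axes at that moment; what a row does not reach only later rows make up. A row lasts 1/10 s, in which the tool goes at most 50 mm and 8.59 degrees, less where a joint would pass 70% of its speed; a pose out of reach is approached as far as the arm can. A call with a gripper value outside its range is refused whole. The fingers move at their own pace and stop on an object; "force" is the grip in N (left out, the last holds). Time passes only in rows, so rows that repeat a pose let the fingers close, or fill a call up. It gives the time, the measured TCP pose, the force and the opening at its end, in the units of the state.
- robot.state(): the state, without advancing time (a new reading comes with each control period).
- eyes.capture(name): name is "scene" or "side" or "wrist"; returns a dict with "image" (480x640x3 uint8, blue, green, red), "depth" (480x640 float32, m along the optical axis (not along the pixel's ray), 0 where there is no reading), "intrinsics" (3x3 intrinsics, pixels), "dist_coeffs" ([k1, k2, p1, p2, k3] as OpenCV has them; the pictures are not rectified), "rvec" (rotation vector, rad) and "tvec" (3), from world to camera coordinates, as OpenCV has them. Camera axes: x right, y down, z forward; pixel columns grow to the right and rows downward; lengths in m; the calibration is good to about 2 mm. A picture is of the moment at which its call begins.
- robot.job_done(): hands the job in, once; it reports no verdict.
The state is a dict: "clock": time; "joint_positions": joint angles; "qvel": joint speeds; "effort": joint torques, N m; "tool_pos": TCP position; "ee_rot": TCP orientation; "contact_force": force on the tool from outside, world axes, zero at the start; "wrist_torque": the same for the moment, N m; "finger_gap": finger opening in m.
Only numpy, scipy, OpenCV 4.12 (cv2) and the standard library are available. Lean on these libraries where they do the work, as an engineer would, in place of code of your own. Each camera call takes 0.05 s, during which the arm holds its last target. There are 200 camera calls.

## Working session

There is one attempt and no reset: what is moved stays moved. The work goes in short steps, Python scripts to look and compute and a tool call to move; the robot and the scene stay as the last step left them, time stands still between calls to the robot, and variables do not carry over. Pictures are saved under pics/ and viewed, about 8 in all and at most 12, crops included, and the job is handed in when it is done.

Besides the shell and the picture viewer there is one more tool, called after "Call:" as name(argument=value, ...) on one line, values as JSON. move_arm: Moves the arm, as the interface text tells. Its arguments: {"type":"object","properties":{"steps":{"type":"string"},"force":{"type":"number"}},"required":["steps"]}

```bash
mkdir -p pics; ls
cat > h.py <<'E'
import numpy as np, cv2
from workcell import robot, eyes
def snap(n,f):
    c=eyes.capture(n); cv2.imwrite(f'pics/{f}.png',c['image']); np.save(f'pics/{f}.npy',c,allow_pickle=True); return c
def load(f): return np.load(f'pics/{f}.npy',allow_pickle=True).item()
def ray(c,uv):
    p=cv2.undistortPoints(np.array([[uv]],float),c['intrinsics'],c['dist_coeffs'])[0,0]
    R=cv2.Rodrigues(np.array(c['rvec'],float))[0]; t=np.array(c['tvec'],float).ravel()
    return -R.T@t, R.T@np.array([p[0],p[1],1])
def plane(c,uv,z):
    o,d=ray(c,uv); return o+d*(z-o[2])/d[2]
def dep(c,uv):
    o,d=ray(c,uv); u,v=map(int,np.round(uv)); return o+d*c['depth'][v,u]
def proj(c,P):
    return cv2.projectPoints(np.array(P,float).reshape(-1,3),np.array(c['rvec'],float),np.array(c['tvec'],float),c['intrinsics'],c['dist_coeffs'])[0][:,0]
E
python3 - <<'E'
from h import *
for n in ['scene','side','wrist']:
    c=snap(n,n+'0'); print(n,ray(c,(320,240)))
s=robot.state(); print(s)
E
```

```text
pics
scene (array([ 1.07292861, -0.5707453 ,  1.14473083]), array([-0.37977266,  0.43333571, -0.81743831]))
side (array([0.45192354, 1.04006093, 0.7775832 ]), array([ 0.09639432, -0.84659378, -0.52345381]))
wrist (array([ 0.29355276, -0.55703553,  0.37337814]), array([-0.3039199 , -0.09436172, -0.94814065]))
{'clock': 0.15, 'joint_positions': array([-1.33798737e+00,  5.32177779e-02,  1.61395501e+00,  4.21275272e-05,
        1.47603812e+00, -1.18958112e-01]), 'qvel': array([ 0.00151318, -0.00284189, -0.0043625 , -0.0005829 , -0.0017014 ,
       -0.00089289]), 'effort': array([ 2.77110030e-04, -3.94242740e+01, -3.70722270e+01, -1.48186728e-04,
        4.66052719e-03, -7.19484206e-06]), 'tool_pos': array([ 0.21527156, -0.5862396 ,  0.23035176]), 'ee_rot': array([-3.14135897e+00,  1.60183762e-03, -1.21903309e+00]), 'contact_force': array([-0.62956308, -0.19302259, -0.55116827]), 'wrist_torque': array([ 0.02300884,  0.01260522, -0.01252658]), 'finger_gap': 0.08540824900178547}
```

View pics/scene0.png

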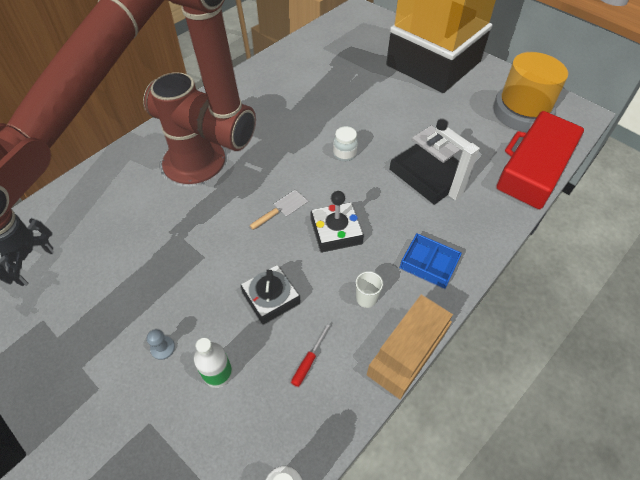

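View pics/side0.png

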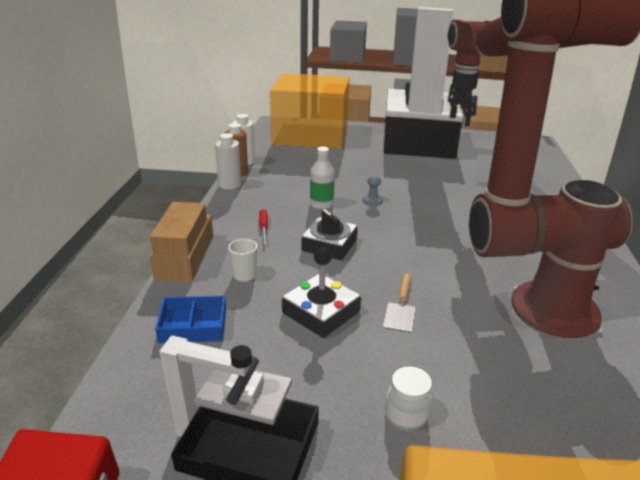

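The scene view shows the dial at (270,288), pointer up at (268,275), red line at (255,298). The stick ball is at (338,198), with green tag (342,235), red (332,208), yellow (320,224) and blue (353,217). The side view shows both consoles, the stick ball at about (322,256).

```bash
cat > m.py <<'E'
from h import *
def blobs(c,box,lo,hi,mina=4):
    x0,y0,x1,y1=box; h=cv2.cvtColor(c['image'],cv2.COLOR_BGR2HSV)[y0:y1,x0:x1]
    m=cv2.inRange(h,np.array(lo),np.array(hi))
    n,l,s,ce=cv2.connectedComponentsWithStats(m)
    return [(s[i,4],ce[i]+[x0,y0]) for i in np.argsort(-s[1:,4])+1 if s[i,4]>=mina]
col={'green':((45,120,60),(75,255,255)),'yellow':((22,120,90),(35,255,255)),'blue':((105,120,60),(130,255,255)),'red':((0,140,90),(8,255,255))}
def tri(cs,uvs):
    A=[];b=[]
    for c,uv in zip(cs,uvs):
        o,d=ray(c,uv); d=d/np.linalg.norm(d); M=np.eye(3)-np.outer(d,d); A.append(M);b.append(M@o)
    return np.linalg.solve(sum(A),sum(b))
E
python3 - <<'E'
from m import *
s=load('scene0');d=load('side0')
for k,(lo,hi) in col.items():
    a=blobs(s,(305,195,370,255),lo,hi)[:2]; b=blobs(d,(280,270,365,335),lo,hi)[:2]
    print(k,a,b)
    if a: print('  scene plane',plane(s,a[0][1],.054).round(4))
    if b: print('  side plane',plane(d,b[0][1],.054).round(4))
    if a and b: print('  tri',tri([s,d],[a[0][1],b[0][1]]).round(4))
for n,c,box in [('s',s,(320,185,355,210)),('d',d,(308,243,335,270))]:
    a=blobs(c,box,(0,0,0),(180,255,75)); print('ball',a[:3]); print(plane(c,a[0][1],.155))
for p in blobs(s,(235,260,305,325),*col['red'])[:3]: print('mark',p,plane(s,p[1],.052))
p=blobs(s,(235,260,305,325),(0,0,150),(180,60,255)); 
for q in p[:4]: print('white',q,plane(s,q[1],.05))
# things
for n,uv in dict(jar=(345,150),cup=(368,295),print=(158,350),bottle=(215,380),screw_handle=(303,370),screw_tip=(328,325),scr1=(252,224),scr2=(303,198)).items(): print(n,plane(s,uv,0).round(3))
a=cv2.resize(s['image'][250:335,225:315],None,fx=6,fy=6,interpolation=2)
cv2.imwrite('pics/crop1.png',a)
E
```

```text
green [(np.int32(40), array([341.075, 234.05 ]))] [(np.int32(40), array([304.7  , 284.675]))]
  scene plane [0.5972 0.0627 0.054 ]
  side plane [0.5953 0.0682 0.054 ]
  tri [0.5959 0.0644 0.0511]
yellow [(np.int32(44), array([319.63636364, 223.75      ]))] [(np.int32(49), array([335.97959184, 284.20408163]))]
  scene plane [0.5274 0.0497 0.054 ]
  side plane [0.5249 0.0555 0.054 ]
  tri [0.5255 0.0515 0.0509]
blue [(np.int32(38), array([353.15789474, 217.44736842]))] [(np.int32(46), array([305.97826087, 304.41304348]))]
  scene plane [0.5851 0.1319 0.054 ]
  side plane [0.5818 0.139  0.054 ]
  tri [0.5829 0.1344 0.0501]
red [(np.int32(32), array([331.78125, 207.375  ]))] [(np.int32(36), array([338.47222222, 303.88888889]))]
  scene plane [0.5139 0.1192 0.054 ]
  side plane [0.5123 0.1266 0.054 ]
  tri [0.5123 0.1216 0.0502]
ball [(np.int32(148), array([337.7027027 , 197.56081081]))]
[0.55529039 0.09221044 0.155     ]
ball [(np.int32(470), array([321.75106383, 252.07659574]))]
[0.55664308 0.08172846 0.155     ]
mark (np.int32(8), array([255.5 , 298.25])) [ 0.56281177 -0.24188034  0.052     ]
white (np.int32(1125), array([258.07911111, 277.648     ])) [ 0.52217112 -0.19321751  0.05      ]
white (np.int32(405), array([293.39753086, 316.36790123])) [ 0.67121556 -0.21313307  0.05      ]
white (np.int32(336), array([241.47916667, 312.33035714])) [ 0.56436056 -0.29376149  0.05      ]
white (np.int32(27), array([267., 286.])) [ 0.55826769 -0.19535199  0.05      ]
jar [0.355 0.376 0.   ]
cup [ 0.761 -0.014 -0.   ]
print [ 0.459 -0.501  0.   ]
bottle [ 0.628 -0.453  0.   ]
screw_handle [ 0.772 -0.288  0.   ]
screw_tip [ 0.738 -0.154  0.   ]
scr1 [ 0.348 -0.057  0.   ]
scr2 [0.394 0.122 0.   ]
```

View pics/crop1.png

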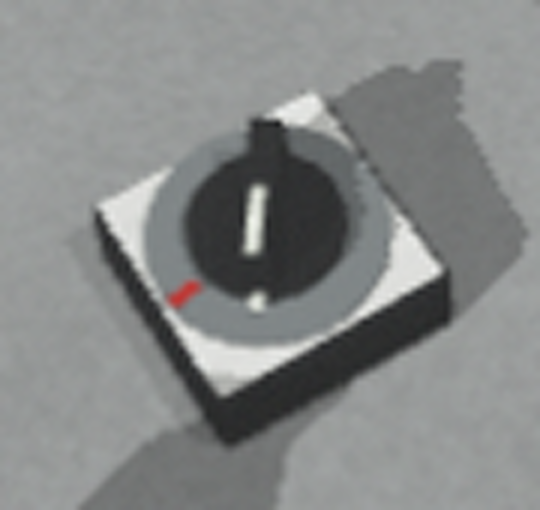

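The crop shows the pointer tip near pixel (267.8,300), the red line at (255.8,299) and the ring centre at about (269.7,289). So the turn is roughly 0.8 rad clockwise.

Run:
```python
from m import *
s=load('scene0')
C=plane(s,(225+268/6,250+234/6),.052); P=plane(s,(225+257/6,250+300/6),.063); M=plane(s,(225+185/6,250+294/6),.052)
print(C,P,M)
for v in (P-C,M-C): print(np.hypot(*v[:2]),np.arctan2(v[1],v[0]))
pos=robot.state()['tool_pos']; yaw=robot.state()['ee_rot'][2]
R=cv2.Rodrigues(np.array([0,0,yaw]))[0]@np.diag([1,-1,-1.])
for T in ([C[0],C[1],.25],[C[0]-.06,C[1],.25]): print(R.T@(np.array(T)-pos)*100)
```

```text
[ 0.5708838  -0.19774264  0.052     ] [ 0.59525408 -0.22751369  0.063     ] [ 0.56504275 -0.24283397  0.052     ]
0.03847370723370989 -0.8848223111467531
0.04546807129863122 -1.6996171113555387
[-24.21805063 -46.76949329  -1.96482432]
[-26.28537231 -41.13689344  -1.96482432]
```

Call:
move_arm(steps="-2.2 -4.3 -0.4 0 0 -0.14 0; -4.4 -8.6 -0.8 0 0 -0.28 0; -6.6 -12.9 -1.2 0 0 -0.42 0; -8.8 -17.2 -1.6 0 0 -0.56 0; -11 -21.5 -2 0 0 -0.7 0")

```text
clock: 0.65
tool_pos: [0.3801, -0.4076, 0.2511]
ee_rot: [-3.141, 0.0, -0.514]
contact_force: [0.6, -0.4, -0.1]
finger_gap: 0.0852
```

```bash
cat > go.py <<'E'
import sys
from h import *
def go(T,yaw):
    st=robot.state(); p=st['tool_pos']; R=cv2.Rodrigues(np.array([0,0,st['ee_rot'][2]]))[0]@np.diag([1,-1,-1.])
    print('t',st['clock'],'p',p.round(4),'rot',st['ee_rot'].round(4),'F',st['contact_force'].round(1),'gap',round(st['finger_gap'],4))
    d=(R.T@(np.array(T)-p)*100).round(2); print('shift cm',d,'rz',round(-(yaw-st['ee_rot'][2]),3)); return d
if __name__=='__main__': a=list(map(float,sys.argv[1:])); go(a[:3],a[3])
E
python3 go.py .571 -.198 .25 .686
```

```text
t 0.65 p [ 0.3801 -0.4076  0.2511] rot [-3.1413e+00  3.0000e-04 -5.1360e-01] F [ 0.6 -0.4 -0.1] gap 0.0852
shift cm [  6.32 -27.64   0.11] rz -1.2
```

Call:
move_arm(steps="1.1 -4.7 0 0 0 -0.14 0; 2.2 -9.4 0 0 0 -0.28 0; 3.3 -14.1 0 0 0 -0.42 0; 4.4 -18.8 0 0 0 -0.56 0; 5.4 -23.5 0 0 0 -0.7 0")

```text
clock: 1.15
tool_pos: [0.5437, -0.2303, 0.2511]
ee_rot: [3.142, 0.0, 0.187]
contact_force: [-0.1, -0.3, 0.7]
finger_gap: 0.0854
```

```bash
python3 go.py .571 -.198 .25 .686
```

```text
t 1.15 p [ 0.5437 -0.2303  0.2511] rot [3.1416e+00 1.0000e-04 1.8680e-01] F [-0.1 -0.3  0.7] gap 0.0854
shift cm [ 3.28 -2.67  0.11] rz -0.499
```

Call:
move_arm(steps="0.8 -0.7 0 0 0 -0.125 0; 1.6 -1.4 0 0 0 -0.25 0; 2.4 -2 0 0 0 -0.375 0; 3.3 -2.7 0 0 0 -0.5 0; 3.3 -2.7 0 0 0 -0.5 0")

```text
clock: 1.65
tool_pos: [0.5707, -0.1986, 0.2508]
ee_rot: [-3.141, 0.0, 0.682]
contact_force: [-0.3, 0.8, -0.5]
finger_gap: 0.0853
```

Run:
```python
from m import *
c=snap('wrist','w1'); c2=snap('scene','s1'); print(robot.state()['tool_pos'],robot.state()['ee_rot'])
print(proj(c,[(0.571,-.198,.052),(0.571,-.198,.095)]))
```

```text
[ 0.57007851 -0.19958214  0.25089975] [-3.14102470e+00  6.38409130e-04  6.78783701e-01]
[[325.29775934 211.48525588]
 [325.38385257 223.01441154]]
```

View pics/w1.png

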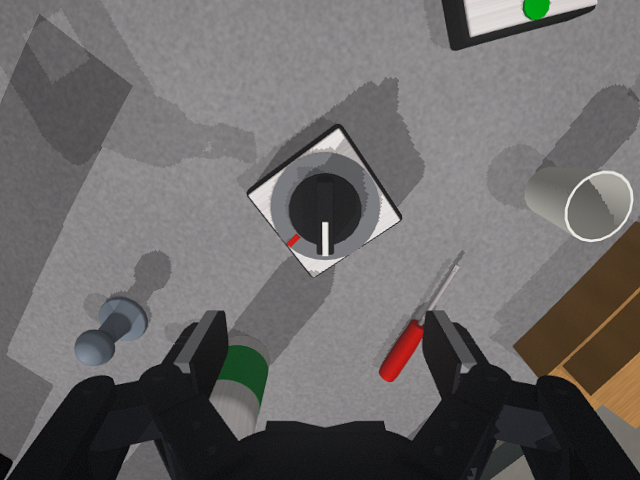

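The wrist view shows the dial centred near (325,207). The white pointer runs straight down at column 325, from row 222 to row 255, and the red line is at (293,240). The jaws already sit square to the bar.

Run:
```python
from m import *
c=load('w1'); s=load('s1'); s0=load('scene0')
m=blobs(c,(270,220,320,262),*col['red'])[0]; M=plane(c,m[1],.052); print('mark',m,M)
ms=blobs(s0,(235,260,305,325),*col['red'],3)[0]; print('mark tri',tri([c,s0],[m[1],ms[1]]))
# white line on bar
w=blobs(c,(316,215,335,262),(0,0,200),(180,60,255)); print(w[:3])
g=cv2.cvtColor(c['image'],cv2.COLOR_BGR2HSV)
mk=np.zeros(g.shape[:2],np.uint8); mk[215:262,318:334]=cv2.inRange(g,(0,0,190),(180,60,255))[215:262,318:334]
y,x=np.nonzero(mk); 
for r in range(218,262,3): print(r,x[y==r].mean() if (y==r).any() else None,(y==r).sum(),end='; ')
# disc (black) and ring
d=cv2.inRange(c['image'],(0,0,0),(60,60,60)); d[:165]=0;d[250:]=0;d[:,:285]=0;d[:,365:]=0
cn=max(cv2.findContours(d,0,1)[0],key=cv2.contourArea); e=cv2.fitEllipse(cv2.convexHull(cn)); print('\ndisc',e,plane(c,e[0],.063))
# silver+ring top: quad
k=cv2.inRange(g,(0,0,85),(180,60,255))
t=[plane(c,uv,.05) for uv in [(338,128),(400,217),(314,274),(250,193)]]; print(np.array(t).round(4),np.mean(t,0))
for uv in [(338,140),(387,215),(305,255)]: print('depth pt',dep(c,uv).round(4))
print('bar depth',dep(c,(325,200)).round(4), dep(c,(318,235)).round(4))
```

```text
mark (np.int32(79), array([292.93670886, 240.34177215])) [ 0.5643059  -0.24307931  0.052     ]
mark tri [ 0.56392423 -0.24246201  0.05418859]
[(np.int32(167), array([324.96407186, 238.81437126])), (np.int32(38), array([325. , 260.5]))]
218 None 0; 221 None 0; 224 324.5 6; 227 325.0 5; 230 325.0 5; 233 324.5 6; 236 325.0 5; 239 325.0 5; 242 325.0 5; 245 325.0 5; 248 325.0 5; 251 325.0 5; 254 325.0 5; 257 None 0; 260 325.5 16; 
disc ((324.8240966796875, 210.08306884765625), (71.18109893798828, 75.68023681640625), 1.1757009029388428) [ 0.56803139 -0.19511481  0.063     ]
[[ 0.5294 -0.1277  0.05  ]
 [ 0.6343 -0.1545  0.05  ]
 [ 0.6056 -0.2599  0.05  ]
 [ 0.5007 -0.2311  0.05  ]] [ 0.56748789 -0.19331802  0.05      ]
depth pt [ 0.5364 -0.1362  0.0504]
depth pt [ 0.6227 -0.1615  0.0493]
depth pt [ 0.5836 -0.2471  0.0547]
bar depth [ 0.5574 -0.1818  0.0961] [ 0.5728 -0.2108  0.0954]
```

Call:
move_arm(steps="0.2 -0.5 4 0 0 0 0.3; 0.2 -0.5 8 0 0 0 0.3; 0.2 -0.5 12 0 0 0 0.3; 0.2 -0.5 15 0 0 0 0.3; 0.2 -0.5 15 0 0 0 0.3", force=40)

```text
clock: 2.25
tool_pos: [0.5645, -0.1932, 0.0953]
ee_rot: [-3.132, 0.005, 0.679]
contact_force: [-0.8, -0.4, -0.6]
finger_gap: 0.0598
```

```bash
python3 go.py .568 -.1945 .068 .682
```

```text
t 2.25 p [ 0.5645 -0.1932  0.0953] rot [-3.1317  0.0049  0.6785] F [-0.8 -0.4 -0.6] gap 0.0598
shift cm [0.19 0.32 2.73] rz -0.003
```

Call:
move_arm(steps="0 0 0 0 0 0 0.3; 0 0 0 0 0 0 0.3; 0 0 0 0 0 0 0.3; 0 0 0 0 0 0 0.3; 0 0 0 0 0 0 0.3")

```text
clock: 2.75
tool_pos: [0.5693, -0.1947, 0.1025]
ee_rot: [3.14, -0.001, 0.681]
contact_force: [0.1, 1.0, -0.3]
finger_gap: 0.06
```

```bash
python3 go.py .568 -.1945 .068 .682
```

```text
t 2.75 p [ 0.5693 -0.1947  0.1025] rot [ 3.1399e+00 -8.0000e-04  6.8090e-01] F [ 0.1  1.  -0.3] gap 0.06
shift cm [-0.09 -0.1   3.45] rz -0.001
```

Call:
move_arm(steps="-0.1 -0.1 0.9 0 0 0 0.3; -0.1 -0.1 1.8 0 0 0 0.3; -0.1 -0.1 2.6 0 0 0 0.3; -0.1 -0.1 3.1 0 0 0 0.3; -0.1 -0.1 3.4 0 0 0 0.3")

```text
clock: 3.25
tool_pos: [0.5667, -0.194, 0.0659]
ee_rot: [-3.14, 0.001, 0.681]
contact_force: [-0.2, -0.1, -0.1]
finger_gap: 0.0596
```

Call:
move_arm(steps="0 0 0 0 0 0 0.9; 0 0 0 0 0 0 0.9; 0 0 0 0 0 0 0.9; 0 0 0 0 0 0 0.9; 0 0 0 0 0 0 0.9", force=40)

```text
clock: 3.75
tool_pos: [0.5675, -0.1946, 0.0679]
ee_rot: [3.141, 0.0, 0.681]
contact_force: [-1.9, -0.1, 3.1]
finger_gap: 0.0153
```

Call:
move_arm(steps="0 0 0 0 0 0.05 1; 0 0 0 0 0 0.13 1; 0 0 0 0 0 0.22 1; 0 0 0 0 0 0.31 1; 0 0 0 0 0 0.4 1")

```text
clock: 4.25
tool_pos: [0.5681, -0.1943, 0.0679]
ee_rot: [3.141, -0.002, 0.277]
contact_force: [1.3, 0.3, 0.8]
finger_gap: 0.0152
```

Call:
move_arm(steps="0 0 0 0 0 0.09 1; 0 0 0 0 0 0.18 1; 0 0 0 0 0 0.26 1; 0 0 0 0 0 0.32 1; 0 0 0 0 0 0.36 1")

```text
clock: 4.75
tool_pos: [0.5688, -0.1942, 0.068]
ee_rot: [-3.142, -0.004, -0.081]
contact_force: [3.3, 0.3, -0.5]
finger_gap: 0.0156
```

Call:
move_arm(steps="0 0 0 0 0 0 1; 0 0 0 0 0 0 1; 0 0 0 0 0 0 1; 0 0 0 0 0 0 1; 0 0 0 0 0 0 1")

```text
clock: 5.25
tool_pos: [0.5688, -0.1942, 0.0679]
ee_rot: [-3.141, -0.004, -0.078]
contact_force: [5.3, 0.7, -1.1]
finger_gap: 0.0151
```

Run:
```python
from m import *
c=snap('wrist','w2'); s=snap('scene','s2'); print(robot.state()['tool_pos'],robot.state()['ee_rot'])
cv2.imwrite('pics/v2.png',np.hstack([c['image'][130:330,220:420].repeat(2,0).repeat(2,1),cv2.resize(s['image'][250:330,230:310],(400,400),interpolation=2)]))
```

```text
[ 0.56879013 -0.19422844  0.06796913] [-3.1414535  -0.00375615 -0.07834794]
```

View pics/v2.png

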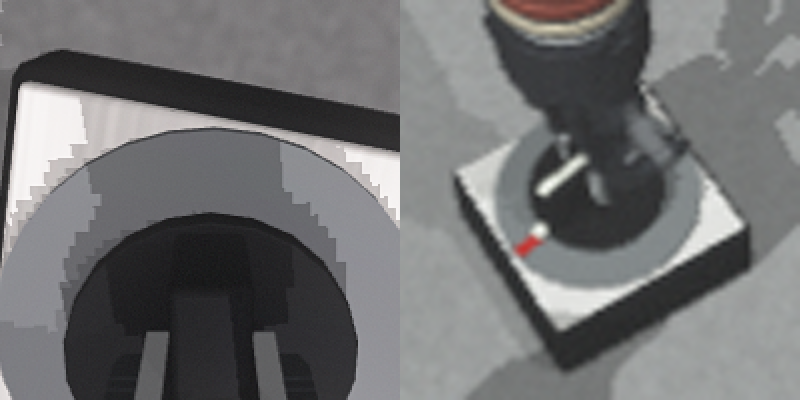

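The pointer dot (scene crop 540,231) and the red line (528,246) are in line. I'll release and lift.

Call:
move_arm(steps="0 0 0 0 0 0 0.3; 0 0 0 0 0 0 0.3; 0 0 0 0 0 0 0.3; 0 0 -0.8 0 0 0 0.3; 0 0 -2 0 0 0 0.3")

```text
clock: 5.85
tool_pos: [0.5666, -0.194, 0.0871]
ee_rot: [-3.141, 0.002, -0.079]
contact_force: [-1.1, -0.4, -0.2]
finger_gap: 0.0598
```

Call:
move_arm(steps="0 0 -3 0 0 0 0.3; 0 0 -7 0 0 0 0.3; 0 0 -11 0 0 0 0.3; 0 0 -14 0 0 0 0.3; 0 0 -16 0 0 0 0.3")

```text
clock: 6.35
tool_pos: [0.5684, -0.1948, 0.2526]
ee_rot: [3.139, -0.006, -0.079]
contact_force: [0.4, 0.1, -0.5]
finger_gap: 0.0601
```

Run:
```python
from m import *
c=snap('wrist','w3'); s=snap('scene','s3'); st=robot.state();print(st['tool_pos'],st['ee_rot'])
m=blobs(c,(220,150,420,330),*col['red'])[:2]; print('mark px',m,[plane(c,q[1],.052) for q in m])
w=[q for q in blobs(c,(270,200,400,270),(0,0,200),(180,60,255)) if q[0]<600]; print('white',w[:5])
C=np.array([.568,-.1945]); a=plane(c,m[0][1],.052)[:2]-C; print('mark ang',np.arctan2(a[1],a[0]))
ms=blobs(s,(235,260,305,325),*col['red'],3)[:1]; print('scene mark',ms)
print(proj(c,[(.568,-.1945,.052),(.568,-.1945,.095)]))
cv2.imwrite('pics/v3.png',np.hstack([c['image'][130:330,220:420].repeat(2,0).repeat(2,1),cv2.resize(s['image'][250:330,230:310],(400,400),interpolation=2)]))
```

```text
[ 0.56929799 -0.19527067  0.25340442] [ 3.13806045 -0.00877682 -0.07887186]
mark px [(np.int32(17), array([322.76470588, 260.70588235]))] [array([ 0.56259772, -0.24928266,  0.052     ])]
white [(np.int32(397), array([356.8186398 , 256.29722922])), (np.int32(326), array([277.88343558, 244.86809816])), (np.int32(169), array([324.01183432, 242.59763314])), (np.int32(23), array([379.47826087, 203.47826087]))]
mark ang -1.6690915270569644
scene mark [(np.int32(6), array([255.16666667, 298.66666667]))]
[[323.71540777 210.37436757]
 [323.85141446 221.83461235]]
```

View pics/v3.png

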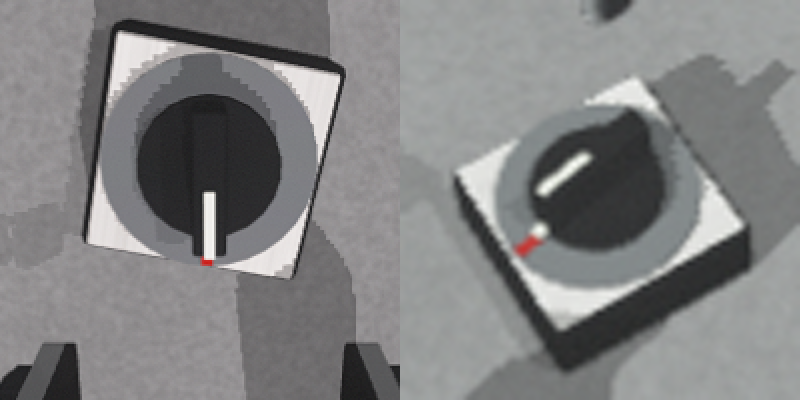

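The wrist view after release shows the white pointer ending exactly on the red line, at crop (208,250) and (207,263). Now the stick.

```bash
python3 go.py .554 .093 .26 .971
```

```text
t 6.45 p [ 0.5693 -0.1953  0.2534] rot [ 3.1381 -0.0088 -0.0789] F [ 0.2 -0.2  0.4] gap 0.0597
shift cm [ -3.8  -28.62  -0.66] rz -1.05
```

Call:
move_arm(steps="-0.3 -2 -0.2 0 0 -0.07 0; -0.8 -6 -0.4 0 0 -0.2 0; -1.4 -10.5 -0.7 0 0 -0.34 0; -2 -15 -0.7 0 0 -0.48 0; -2.6 -19.5 -0.7 0 0 -0.62 0")

```text
clock: 6.95
tool_pos: [0.5559, 0.0037, 0.2532]
ee_rot: [-3.141, 0.001, 0.546]
contact_force: [0.2, 0.2, -1.5]
finger_gap: 0.0849
```

```bash
python3 go.py .554 .093 .26 .971
```

```text
t 6.95 p [0.5559 0.0037 0.2532] rot [-3.1407e+00  1.1000e-03  5.4620e-01] F [ 0.2  0.2 -1.5] gap 0.0849
shift cm [ 4.48 -7.72 -0.68] rz -0.425
```

Call:
move_arm(steps="1.6 -2.8 -0.2 0 0 -0.13 0; 2.8 -4.9 -0.4 0 0 -0.25 0; 3.8 -6.6 -0.6 0 0 -0.36 0; 4.3 -7.4 -0.7 0 0 -0.425 0; 4.5 -7.7 -0.7 0 0 -0.425 0")

```text
clock: 7.45
tool_pos: [0.5551, 0.0923, 0.2602]
ee_rot: [-3.14, 0.001, 0.967]
contact_force: [-1.1, 0.2, -0.4]
finger_gap: 0.0853
```

Run:
```python
from m import *
c=snap('wrist','w4'); s=load('s3'); st=robot.state();print(st['tool_pos'],st['ee_rot'])
T={}
for k,(lo,hi) in col.items():
    b=blobs(c,(180,60,470,330),lo,hi)[:1]
    if b: T[k]=plane(c,b[0][1],.054); print(k,b,T[k])
print(proj(c,[(.554,.093,.155),(.554,.093,.054)]))
cv2.imwrite('pics/v4.png',c['image'])
from go import go; go((.554,.093,.136),.971)
```

```text
[0.55517024 0.09217385 0.26023247] [-3.14018437e+00  7.95279706e-04  9.65861917e-01]
yellow [(np.int32(407), array([277.92137592, 208.29238329]))] [0.52623772 0.05373413 0.054     ]
blue [(np.int32(587), array([460.31856899, 311.10221465]))] [0.7422873  0.15384331 0.054     ]
red [(np.int32(424), array([326.65566038, 158.9009434 ]))] [0.51362744 0.12334369 0.054     ]
[[324.4263263  239.86350526]
 [324.55901117 208.80789865]]
t 7.5 p [0.5552 0.0922 0.2602] rot [-3.1402e+00  8.0000e-04  9.6590e-01] F [-0.1  0.2  0.3] gap 0.0855
shift cm [ 0.   -0.14 12.42] rz -0.005
```

View pics/v4.png

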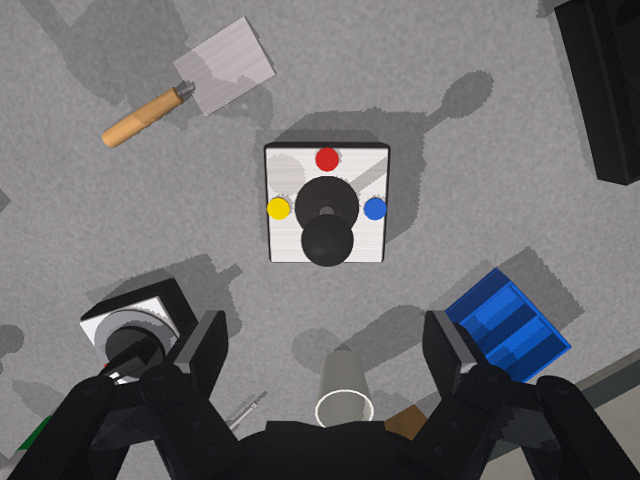

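The wrist view shows the ball at (327,240), with red at (327,159), yellow (278,208) and blue (375,208). Green is hidden below the ball, so tipping to green means moving along tool +y.

Call:
move_arm(steps="0.1 0 2 0 0 0 0; 0.2 -0.1 5 0 0 0 0; 0.2 -0.1 8 0 0 0 0; 0.2 -0.1 10 0 0 0 0; 0.2 -0.1 11.4 0 0 0 0")

```text
clock: 8.0
tool_pos: [0.5547, 0.0928, 0.1445]
ee_rot: [-3.139, 0.002, 0.964]
contact_force: [-0.4, -0.6, 0.1]
finger_gap: 0.0853
```

Call:
move_arm(steps="0 0 0.6 0 0 0 0.2; 0 0 1 0 0 0 0.3; 0 0 1 0 0 0 0.3; 0 0 1 0 0 0 0.4; 0 0 1 0 0 0 0.4", force=25)

```text
clock: 8.5
tool_pos: [0.5568, 0.0936, 0.1385]
ee_rot: [3.14, -0.001, 0.966]
contact_force: [0.5, -0.7, -1.1]
finger_gap: 0.0509
```

Call:
move_arm(steps="0 0 0 0 0 0 0.5; 0 0 0 0 0 0 0.6; 0 0 0 0 0 0 0.7; 0 0 0 0 0 0 0.7; 0 0 0 0 0 0 0.7")

```text
clock: 9.0
tool_pos: [0.5566, 0.0936, 0.1382]
ee_rot: [3.14, -0.001, 0.966]
contact_force: [-1.1, -0.4, 5.0]
finger_gap: 0.0385
```

```bash
python3 go.py .555 .094 .136 .971
```

```text
t 9.0 p [0.5566 0.0936 0.1382] rot [ 3.1404e+00 -8.0000e-04  9.6600e-01] F [-1.1 -0.4  5. ] gap 0.0385
shift cm [-0.05 -0.16  0.22] rz -0.005
```

Call:
move_arm(steps="0 0.4 0 0 0 0 0.8; 0 1 0.05 0 0 0 0.8; 0 1.6 0.13 0 0 0 0.8; 0 2.1 0.22 0 0 0 0.8; 0 2.5 0.3 0 0 0 0.8", force=30)

```text
clock: 9.5
tool_pos: [0.5763, 0.0799, 0.1347]
ee_rot: [-3.139, -0.001, 0.966]
contact_force: [-2.0, 1.9, 5.5]
finger_gap: 0.0384
```

Call:
move_arm(steps="0 0.3 0.08 0 0 0 0.8; 0 0.5 0.15 0 0 0 0.8; 0 0.6 0.2 0 0 0 0.8; 0 0.6 0.2 0 0 0 0.8; 0 0.6 0.2 0 0 0 0.8")

```text
clock: 10.0
tool_pos: [0.5812, 0.0766, 0.1329]
ee_rot: [-3.14, -0.0, 0.966]
contact_force: [-4.1, 2.0, 6.4]
finger_gap: 0.0383
```

Run:
```python
from m import *
s=snap('scene','s5'); d=snap('side','d5'); st=robot.state();print(st['clock'],st['tool_pos'],st['contact_force'],st['finger_gap'])
cv2.imwrite('pics/v5.png',np.hstack([cv2.resize(s['image'][170:260,290:490],(800,360),interpolation=2)[:,:400],cv2.resize(d['image'][220:430,150:380],(400,360),interpolation=2)]))
```

```text
10.1 [0.58114363 0.07662466 0.13298192] [-3.1655711   2.58565204  6.60451157] 0.038279963481165934
```

View pics/v5.png

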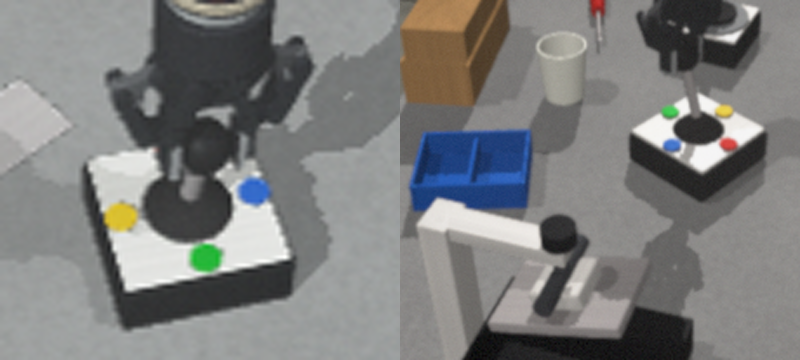

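The scene crop shows the ball at (208,147) tipped over towards the green tag, between yellow and blue. In the side crop the rod leans towards green and the platform is tipped.

Run:
```python
from m import *
s=load('s5')
b=plane(s,(290+208/4,170+147/4),.150); g=np.array([.597,.0645]); print(b, np.hypot(*(b[:2]-g)))
for k in ('red','yellow','blue'): pass
```

```text
[0.58235636 0.07846038 0.15      ] 0.020231861563646376
```

Call:
move_arm(steps="0 0.1 0.02 0 0 0 0.8; 0 0.1 0.02 0 0 0 0.8; 0 0.1 0.02 0 0 0 0.8; 0 0.1 0.02 0 0 0 0.8; 0 0.1 0.02 0 0 0 0.8")

```text
clock: 10.6
tool_pos: [0.5819, 0.0761, 0.1326]
ee_rot: [-3.139, -0.0, 0.966]
contact_force: [-3.6, 1.7, 5.8]
finger_gap: 0.0382
```

Call:
move_arm(steps="0 0 0 0 0 0 0.8; 0 0 0 0 0 0 0.8; 0 0 0 0 0 0 0.8; 0 0 0 0 0 0 0.8; 0 0 0 0 0 0 0.8")

```text
clock: 11.1
tool_pos: [0.5819, 0.0761, 0.1326]
ee_rot: [-3.14, -0.0, 0.966]
contact_force: [-2.0, 1.9, 5.9]
finger_gap: 0.0385
```

Call:
move_arm(steps="0 0 0 0 0 0 0.8; 0 0 0 0 0 0 0.8; 0 0 0 0 0 0 0.8; 0 0 0 0 0 0 0.8; 0 0 0 0 0 0 0.8")

```text
clock: 11.6
tool_pos: [0.5819, 0.0761, 0.1326]
ee_rot: [-3.139, -0.0, 0.966]
contact_force: [-3.7, 2.2, 5.7]
finger_gap: 0.0387
```

Call:
move_arm(steps="0 0 0 0 0 0 0.8; 0 0 0 0 0 0 0.8; 0 0 0 0 0 0 0.8; 0 0 0 0 0 0 0.8; 0 0 0 0 0 0 0.8")

```text
clock: 12.1
tool_pos: [0.5819, 0.0761, 0.1326]
ee_rot: [-3.14, -0.0, 0.966]
contact_force: [-2.6, 2.1, 6.3]
finger_gap: 0.0382
```

Call:
move_arm(steps="0 0.1 0.03 0 0 0 0.8; 0 0.15 0.05 0 0 0 0.8; 0 0.15 0.05 0 0 0 0.8; 0 0.15 0.05 0 0 0 0.8; 0 0.15 0.05 0 0 0 0.8")

```text
clock: 12.6
tool_pos: [0.5831, 0.0753, 0.1321]
ee_rot: [-3.139, -0.001, 0.966]
contact_force: [-3.5, 1.6, 6.6]
finger_gap: 0.0385
```

Call:
move_arm(steps="0 0 0 0 0 0 0.8; 0 0 0 0 0 0 0.8; 0 0 0 0 0 0 0.8; 0 0 0 0 0 0 0.8; 0 0 0 0 0 0 0.8")

```text
clock: 13.1
tool_pos: [0.5831, 0.0753, 0.1321]
ee_rot: [-3.139, -0.001, 0.966]
contact_force: [-3.1, 1.9, 6.4]
finger_gap: 0.038
```

Call:
move_arm(steps="0 0 0 0 0 0 0.8; 0 0 0 0 0 0 0.8; 0 0 0 0 0 0 0.8; 0 0 0 0 0 0 0.8; 0 0 0 0 0 0 0.8")

```text
clock: 13.6
tool_pos: [0.5831, 0.0753, 0.1321]
ee_rot: [-3.139, -0.001, 0.966]
contact_force: [-3.7, 1.9, 5.5]
finger_gap: 0.0381
```

Call:
move_arm(steps="0 0 0 0 0 0 0.8; 0 0 0 0 0 0 0.8; 0 0 0 0 0 0 0.8; 0 0 0 0 0 0 0.8; 0 0 0 0 0 0 0.8")

```text
clock: 14.1
tool_pos: [0.5831, 0.0753, 0.1321]
ee_rot: [-3.139, -0.001, 0.966]
contact_force: [-3.2, 1.8, 5.6]
finger_gap: 0.0386
```

```bash
python3 go.py .5566 .0936 .138 .966
```

```text
t 14.1 p [0.5831 0.0753 0.1321] rot [-3.1393e+00 -5.0000e-04  9.6630e-01] F [-3.2  1.8  5.6] gap 0.0386
shift cm [-0.   -3.22 -0.59] rz 0.0
```

Held about 4 s, 30 to 32 mm over. Now I'll bring the stick back upright, release it and lift.

Call:
move_arm(steps="0 -0.6 -0.15 0 0 0 0.8; 0 -1.4 -0.33 0 0 0 0.8; 0 -2.2 -0.47 0 0 0 0.8; 0 -2.8 -0.55 0 0 0 0.8; 0 -3.1 -0.6 0 0 0 0.8")

```text
clock: 14.6
tool_pos: [0.5574, 0.0923, 0.137]
ee_rot: [-3.141, 0.0, 0.966]
contact_force: [2.2, -0.7, -1.3]
finger_gap: 0.0382
```

Call:
move_arm(steps="0 -0.1 0 0 0 0 0.8; 0 -0.1 0 0 0 0 0.6; 0 -0.1 0 0 0 0 0.4; 0 -0.1 0 0 0 0 0.2; 0 -0.1 0 0 0 0 0")

```text
clock: 15.1
tool_pos: [0.5571, 0.0926, 0.1374]
ee_rot: [-3.141, 0.0, 0.966]
contact_force: [0.1, 0.1, 0.4]
finger_gap: 0.0779
```

Call:
move_arm(steps="0 0 0 0 0 0 0; 0 0 0 0 0 0 0; 0 0 -0.5 0 0 0 0; 0 0 -1.5 0 0 0 0; 0 0 -3 0 0 0 0")

```text
clock: 15.6
tool_pos: [0.5569, 0.0927, 0.168]
ee_rot: [-3.141, 0.001, 0.966]
contact_force: [-0.0, 0.1, -0.1]
finger_gap: 0.0857
```

Call:
move_arm(steps="0 0 -3 0 0 0 0; 0 0 -6 0 0 0 0; 0 0 -9 0 0 0 0; 0 0 -11 0 0 0 0; 0 0 -12 0 0 0 0")

```text
clock: 16.1
tool_pos: [0.5585, 0.0928, 0.2923]
ee_rot: [3.137, -0.004, 0.966]
contact_force: [-0.3, 0.4, 0.2]
finger_gap: 0.0853
```

Call:
move_arm(steps="0 0 0 0 0 0 0; 0 0 0 0 0 0 0; 0 0 0 0 0 0 0; 0 0 0 0 0 0 0; 0 0 0 0 0 0 0")

```text
clock: 16.6
tool_pos: [0.5569, 0.0927, 0.2864]
ee_rot: [-3.14, 0.001, 0.966]
contact_force: [-0.2, 0.9, 0.6]
finger_gap: 0.0856
```

Run:
```python
from m import *
c=snap('wrist','w6'); s=snap('scene','s6'); d=snap('side','d6'); st=robot.state();print(st['clock'],st['tool_pos'],st['contact_force'])
cv2.imwrite('pics/v6.png',np.hstack([cv2.resize(s['image'][160:400],(426,320)) if 0 else cv2.resize(s['image'][180:330,230:380],(400,400),interpolation=2),cv2.resize(d['image'][180:430,130:380],(400,400),interpolation=2)]))
for n,c,box in [('s',s,(320,185,355,210)),('d',d,(308,243,335,270))]:
    a=blobs(c,box,(0,0,0),(180,255,75)); print('ball',a[:1])
s0=load('scene0')
df=cv2.absdiff(s['image'],s0['image']).max(2)
for n,b in dict(bottle=(190,335,235,390),printp=(142,325,178,362),screw=(285,318,336,390),cup=(350,268,388,310),jar=(328,122,362,162),scraper=(245,188,310,232)).items():
    print(n,(df[b[1]:b[3],b[0]:b[2]]>50).sum())
```

```text
16.75 [0.55717575 0.09265906 0.28716634] [-0.42323595 -0.95736822  0.41391953]
ball [(np.int32(148), array([337.7027027 , 197.56081081]))]
ball [(np.int32(476), array([321.71428571, 252.16596639]))]
bottle 0
printp 0
screw 0
cup 0
jar 836
scraper 0
```

View pics/v6.png

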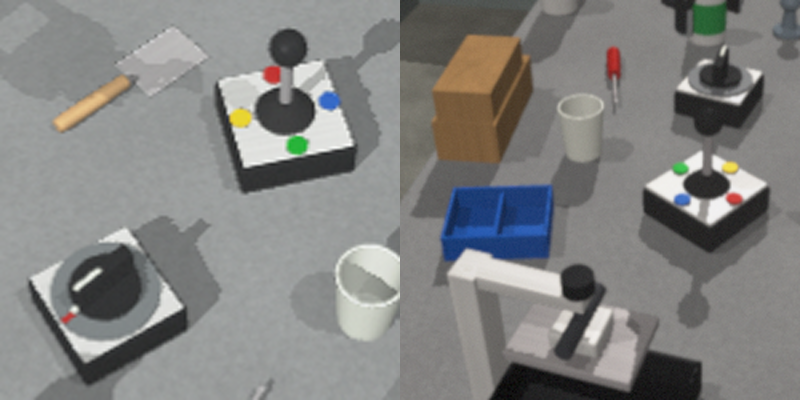

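The views show the stick upright with its ball at exactly its starting pixel, the dial on its line and the platform back level. The jar is probably hidden by the arm in the scene view, so I'll check it from the side view and hand in.

Run:
```python
from m import *
a=load('side0')['image'];b=load('d6')['image'];df=cv2.absdiff(a,b).max(2)
j,p=(df[365:430,385:435]>50).sum(),(df[360:420,195:295]>50).sum(); print('jar',j,'platform',p)
if j<30 and p<60: print(robot.job_done())
```

```text
jar 0 platform 307
```

Run:
```python
from m import *
d=snap('side','d7'); a=load('side0')['image'];b=load('d6')['image'];print((cv2.absdiff(d['image'],b).max(2)>30).sum())
cv2.imwrite('pics/v7.png',np.hstack([cv2.resize(x[330:450,160:300],(400,343),interpolation=2) for x in (a,d['image'])]))
```

```text
0
```

View pics/v7.png

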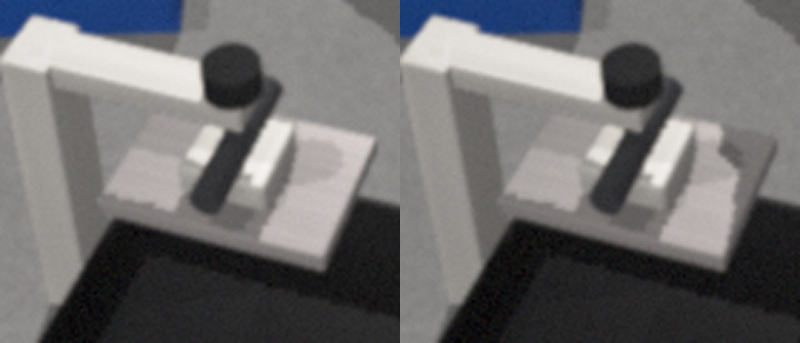

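The platform outline is identical before and after, so the difference is only the arm's shadow. Everything is still, so I'm handing in.

```bash
python3 -c "
from workcell import robot
print(robot.job_done())"
```

```text
the job is handed in; nothing more can be done
None
```

The job is done and handed in; the robot's clock read about 17 s at my last reading. No verdict is reported, so these are my own checks.

**What I did**
- **Dial:** I gripped the bar, turned it about 0.76 rad clockwise onto the red line, and released it.
- **Stick:** I gripped the ball and tipped it about 30–32 mm straight towards the green tag. I held it there for about 4 s, rather than the two asked. Then I brought it back upright, released it and lifted clear.

**Last checks**
- **Dial:** just after release, the wrist view showed the pointer ending on the red line, and it was still there in the final view.
- **Stick while tipped:** the ball was about 20 mm from the green tag's centre, against a limit of 25 mm, and the platform was visibly tipped. I did not measure the platform's angle.
- **Stick at the end:** it stands upright, with the ball back at its starting pixel to within 0.1.
- **Platform:** its outline matches the start.
- **Loose things:** bottle, cup, printed piece, screwdriver, scraper and jar show no change from the start pictures.

**Checks that disagreed at first**
- **Jar:** the scene view showed a change, which I put down to the arm hiding it. The side view showed none.
- **Platform:** the side view showed a difference that turned out to be only the arm's shadow.

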